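Lock the aperture wheel on its bar-marked sector

ROBOT

A 7-joint arm with a two-finger parallel gripper is mounted at the origin on a cart in front of the work surface, level with it; the furniture and walls round the work are solid. World frame = base frame: x ahead of the robot, y to its left, z up, the work surface at z = 0. Lengths are in m, angles in rad, forces in N, time in s.
With the tool pointing down it reaches from about 0.425 to 0.875 m from the base axis. Payload 4.7 kg.
Tool frame: the origin (TCP) lies where the fingers leave the gripper's body, on its centre line; the fingertips stand 70 mm ahead of it and the grasp point (between the pads) lies 51 mm ahead of it; z points along the fingers, y is the line along which they close (so a half turn about z gives the same grasp; the last joint's range is limited). The gripper opens to 87 mm and grips with 3 to 60 N. Pads are 19 mm wide; open, the fingers measure 117 mm over their backs; the gripper's body (75 mm by 190 mm) begins 51 mm behind the grasp point.
Start: joints at [-1.2, 0.321, -0.07, 1.45, 0.023, 1.371, -0.057], TCP at [0.227, 0.609, 0.292] pointing down, gripper open.
Joint ranges: [-2.86, 2.86], [-0.3, 2.09], [-1.38, 1.24], [0.06, 2.45], [-1.56, 4.7], [0.09, 2.05], [-2.69, 2.69]. Speed limits (rad/s): [2.57, 2.57, 3.14, 3.14, 3.14, 3.14, 3.14].

INTERFACE

Orientations are given as a rotation vector (axis times angle).
In Python, from bench import ctrl gives the robot as it stands.
- The arm moves only by the tool drive_tool, never from a script. Its argument "motion" is a list of rows, each a list of 3 entries, a list of its own where there are three numbers: the shift along the tool's x, y, z in cm, then the turn, a rotation vector about the tool's x, y, z in degrees, then the opening, from -1 (shut) to 1 (fully open). In form: [[[x, y, z], [ax, ay, az], claw], ...]. A call has 1 to 12 rows; each row shifts and turns the commanded pose from where the row before left it, along the tool's axes as they then stand; what a row does not reach is not made up. A row lasts 1/8 s, in which the tool goes at most 62.5 mm and 10.7 degrees, less where a joint would pass 70% of its speed; a pose out of reach is approached as far as the arm can. A call with a gripper value outside its range is refused whole. The fingers move at their own pace and stop on an object; "force" is the grip in N (left out, the last holds). Time passes only in rows, so rows that do not move let the fingers close. It gives the time, the measured TCP pose, the force, the opening and the grip force at its end, in the units of the state.
- ctrl.get_state(): the state, without advancing time (a new reading comes with each control period).
- ctrl.get_image(name): name is "scene" or "top" or "wrist"; returns the picture (400x640x3 uint8, red, green, blue); there is no depth.
- ctrl.calibration(name): a dict with "K" (3x3 intrinsics, pixels), "origin" and "attitude" of the camera in the world; the wrist camera has in their place "tool_from_camera" (4x4, takes a point from camera to tool coordinates, whose origin is the TCP and whose axes are the flange's). Camera axes: x right, y up, looking along -z (the intrinsics and any distortion apply to the point x, -y, -z); pixel columns grow to the right and rows downward; lengths in m; the calibration is good to about 2 mm. A picture is of the moment at which its call begins: read the wrist's pose just before it. calibration takes no time and is no camera call.
- ctrl.close_job(): hands the job in; it is judged then, once.
The state is a dict: "time": time; "joint_positions": joint angles; "qd": joint speeds; "joint_torque": joint torques, N m; "position": TCP position; "tool_rot": TCP orientation; "ft_force": force on the tool from outside, world axes, zero at the start; "torque": the same for the moment, N m; "grip_width": opening from 0.0 (shut) to 1.0 (fully open); "grip_force": force on a finger pad.
Only numpy, scipy, OpenCV 4.12 (cv2) and the standard library are available. Lean on these libraries where they do the work, as an engineer would, in place of code of your own. Each camera call takes 0.05 s, during which the arm holds its last target. There are 200 camera calls.

TASK

Use the crank to turn the aperture wheel until the sector marked with the bar shows in the window, and lock it there with the steel pin, dropped fully home through the guide block into that sector's slot. The slot lies only roughly in line with the bar, so stand the pin gently in the guide and turn gently until it falls in; never wind the sprung crank more than 10 degrees against the wheel. Let go of everything and leave the other things on the bench alone.

Things in the scene. Friction and masses are not known exactly. Their poses are not given: they have to be found in the camera images.
- housing: Fixed round grey housing of the wheel, 188 mm across, 39 mm high. Origin: centre of its underside, on the wheel's upright axis; its x axis points to the window and, beyond it, the guide block. Its inner floor, on which the pin stands when home, is 10 mm above the bench. A cover ring (top at 38 mm) hides the wheel's index ring.
- guide (a point): Centre of the upper mouth of the steel guide block (36 x 36 mm, top 62 mm above the bench, 70 mm from the wheel's axis). Its round hole, 13.8 mm wide with a 4 mm chamfer, leads straight down to the index ring. A pin resting on the ring's flat top has its foot 30 mm above the bench; fallen into a slot, 10 mm.
- window (a point): Centre of the window: a fixed dark frame with an opening 34 mm wide (tangentially) and about 22 mm deep, 42 mm from the wheel's axis, 40 mm above the bench, between axis and guide block.
- mark (a point): Middle of the dark bar (20 x 8 mm, pointing at the axis) that marks one of the four sectors of the aluminium wheel face; 42 mm from the axis, 34 mm above the bench. The other three sectors, 90 degrees apart, carry a round 11 mm spot. At the start the bar stands 0.9 to 2.1 rad counter-clockwise (from above) of the window: clockwise is the short way.
- crank_post (a point): Upright black round crank post, 14 mm diameter, 52 to 87 mm above the bench; this point is on its axis, 70 mm high, 55 mm from the wheel's axis. The flat crank arm below it (14 mm wide, 45 to 53 mm high) comes from the axis. Relaxed, the post is opposite the bar. Push it along its circle: about 3 N turns the free wheel, which stays where it is left.
- crank (a joint): Wind-up of the crank against the wheel, rad, counter-clockwise positive; 0 relaxed. Torsion spring of 3.5 N m/rad: turning the free wheel winds it 0.04 rad; once the pin locks the wheel, the push at the post rises 1.2 N per mm moved on. More than 0.175 rad (10 degrees, 11 N at the post) either way over-winds it. It springs back when let go.
- pin_head (a point): Centre of the knurled head (20 mm diameter, 18 mm high) of the loose upright steel pin; below the head a shaft of 12 mm diameter, 60 mm long, its last 4 mm tapered to 7 mm. 78 mm in all, about 0.12 kg. This point is 69 mm above the foot. At the start the pin stands in the parking block, foot 6 mm above the bench.
- pin_foot (a point): Centre of the pin's foot, the lower end of its shaft, 69 mm below the middle of the head.
- wheel: The turning wheel: face, index ring, crank. Origin on its axis at bench height; x axis to the bar. Under the cover, the index ring has one pin slot per sector, 15 mm wide along the circumference, at 70 mm radius. It was clamped on by hand: all slots are off from their marks by one unknown, unseen, unchanging angle of up to 0.26 rad either way.
- pin: The loose steel locking pin; origin at its foot.
- pin_rack: Fixed grey parking block for the pin, 44 x 44 x 22 mm, with a hole 15 mm wide and 16 mm deep. Origin: centre of its underside.
- weight: Bystander: brass weight with a knob, 25 x 25 x 30 mm. Origin: centre of its underside.
- vial: Bystander: small glass vial with black cap, 27 x 27 x 56 mm. Origin: centre of its underside.
- jar: Bystander: white jar with green cap, 52 x 52 x 67 mm. Origin: centre of its underside.
- mould: Bystander: flat metal ring, 58 mm across, 12 mm high. Origin: centre of its underside.

How it is judged:
By the outcome, as a careful person would: the job done as asked, in the order asked, and still so for the second after the job is handed in, with the robot touching nothing.
It also fails if it takes over 72 s, if anything falls off the work surface, if the arm or the gripper's body presses on something with over 40 N, if the wrist force passes 120 N, or if a joint passes its speed limit or range.

## Working session

There is one attempt and no reset: what is moved stays moved. The work goes in short steps, Python scripts to look and compute and a tool call to move; the robot and the scene stay as the last step left them, time stands still between calls to the robot, and variables do not carry over. Pictures are saved under pics/ and viewed, at most 10 in all, crops included, and the job is handed in when it is done.

Besides the shell and the picture viewer there is one more tool, called after "Call:" as name([rows], argument=value, ...), one row to a line, values as JSON. drive_tool: Moves the arm, as the interface text tells. Its arguments: {"type":"object","properties":{"motion":{"type":"array","items":{"type":"array"}},"force":{"type":"number"}},"required":["motion"]}

```bash
mkdir -p pics
python3 - <<'E'
from bench import ctrl
import cv2,numpy as np
s=ctrl.get_state();print({k:np.round(v,4).tolist() for k,v in s.items()})
for n in("scene","top"):
    cv2.imwrite(f"pics/{n}0.png",ctrl.get_image(n)[:,:,::-1]);c=ctrl.calibration(n);print(n,c)
print(ctrl.calibration("wrist"))
E
```

```text
{'time': 0.0, 'joint_positions': [-1.1999, 0.3218, -0.0701, 1.4517, 0.0226, 1.3708, -0.0569], 'qd': [0.0004, 0.0007, -0.0002, 0.0005, 0.0012, 0.0003, 0.0005], 'joint_torque': [-0.0012, -49.1283, -0.4046, -31.2527, -0.0639, 0.0439, 0.0002], 'position': [0.2269, 0.6087, 0.2911], 'tool_rot': [-0.5573, -3.0915, 0.003], 'ft_force': [0.2265, 0.2623, 0.1538], 'torque': [-0.013, -0.0155, 0.0002], 'grip_force': 0.0, 'grip_width': 0.9975}
scene {'K': array([[516.51536808,   0.        , 320.26301312],
       [  0.        , 516.51536808, 197.33796826],
       [  0.        ,   0.        ,   1.        ]]), 'origin': array([ 0.04186386, -0.99709596,  0.96846285]), 'attitude': array([ 0.9346326 , -0.20714492, -0.42913398])}
top {'K': array([[410.99408924,   0.        , 319.49300826],
       [  0.        , 410.99408924, 202.01946488],
       [  0.        ,   0.        ,   1.        ]]), 'origin': array([0.45216105, 0.07623055, 1.41337999]), 'attitude': array([ 0.07464502, -0.05584426, -1.54626597])}
{'K': array([[302.53941876,   0.        , 322.87998514],
       [  0.        , 302.53941876, 200.33997757],
       [  0.        ,   0.        ,   1.        ]]), 'tool_from_camera': array([[-1.08452280e-03,  9.52887436e-01,  3.03322203e-01,
         8.54108967e-02],
       [ 9.99998969e-01,  1.31884847e-03, -5.67688241e-04,
         2.43265488e-04],
       [-9.40979015e-04,  3.03321275e-01, -9.52887884e-01,
        -9.18125115e-02],
       [ 0.00000000e+00,  0.00000000e+00,  0.00000000e+00,
         1.00000000e+00]])}
```

View pics/top0.png

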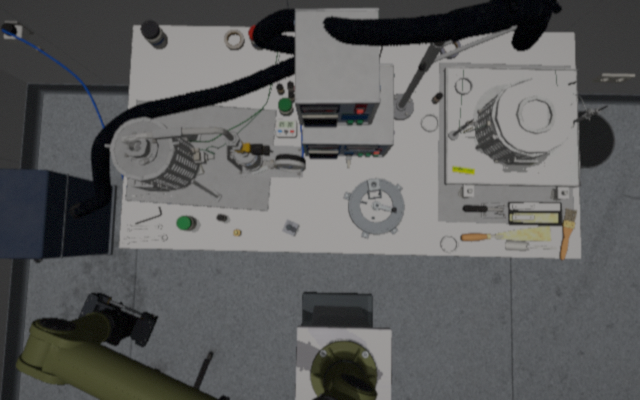

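View pics/scene0.png

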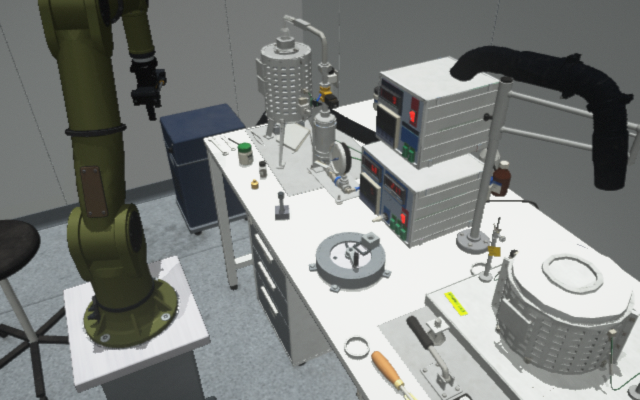

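The top view shows the housing at about (376,207), the guide block beyond it near (374,186), the rack with the pin at (291,228), and the jar, vial and weight at (186,223), (222,217) and (237,232). The boxes stand behind.

```bash
cat > h.py <<'E'
import numpy as np,cv2
from scipy.spatial.transform import Rotation as R
from bench import ctrl
def cam(n,s=None):
    c=ctrl.calibration(n);K=c["K"]
    if n=="wrist":
        s=s or ctrl.get_state();T=c["tool_from_camera"];Rt=R.from_rotvec(s["tool_rot"]).as_matrix()
        return K,Rt@T[:3,:3],Rt@T[:3,3]+s["position"]
    return K,R.from_rotvec(c["attitude"]).as_matrix(),np.array(c["origin"])
def ray(C,u,v,z):
    K,A,o=C;d=A@np.array([(u-K[0,2])/K[0,0],-(v-K[1,2])/K[1,1],-1]);return o+d*(z-o[2])/d[2]
def proj(C,p):
    K,A,o=C;q=A.T@(np.asarray(p)-o);return K[0,2]+K[0,0]*q[0]/-q[2],K[1,2]-K[1,1]*q[1]/-q[2]
E
python3 - <<'E'
from h import *
t=cam("top");S=cam("scene")
for n,u,v,z in[("housing",376,207,.039),("guide",374,186,.062),("rack",291,228,.022),("jar",186,223,.067)]:print(n,ray(t,u,v,z))
print(ray(S,350,262,.039),ray(S,282,212,.022))
a=cv2.imread("pics/top0.png")[170:245,270:420];b=cv2.imread("pics/scene0.png")[185:300,260:400]
a=cv2.resize(a,None,fx=5,fy=5,interpolation=2);cv2.imwrite("pics/a.png",a)
E
```

```text
housing [ 0.55441214 -0.09539388  0.039     ]
guide [ 0.62213803 -0.08504843  0.062     ]
rack [0.47781565 0.18857608 0.022     ]
jar [0.48516982 0.53057591 0.067     ]
[ 0.5471764  -0.12626991  0.039     ] [0.48028623 0.17711837 0.022     ]
```

View pics/a.png

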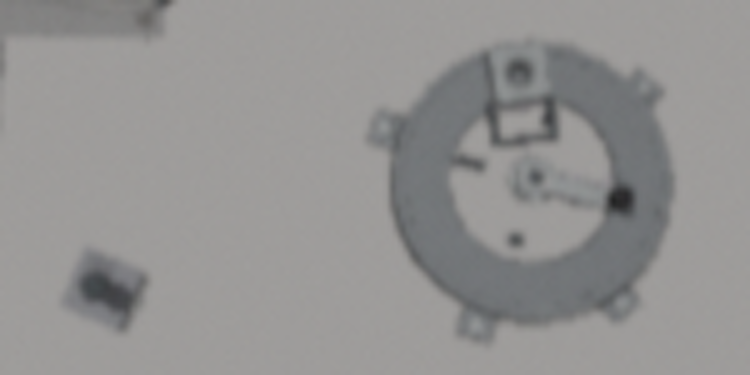

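```bash
cat >> h.py <<'E'
def yaw(s): y=R.from_rotvec(s["tool_rot"]).as_matrix()[:,1]; return np.degrees(np.arctan2(y[1],y[0]))
def down(ps):  # tool-down attitude of yaw ps deg (tool y direction)
    c,s=np.cos(np.radians(ps)),np.sin(np.radians(ps));return np.array([[-s,c,0],[c,s,0],[0,0,-1.]])
def rows(way,n,claw,s=None,P=None,A=None):
    """world waypoints (x,y,z,yaw) reached in n[i] rows each; prints tool rows"""
    s=s or ctrl.get_state();P=np.array(s["position"]) if P is None else P;A=R.from_rotvec(s["tool_rot"]).as_matrix() if A is None else A;out=[]
    for w,k,c in zip(way,n,claw):
        B=down(w[3]);p0=P.copy();D=R.from_matrix(A.T@B).as_rotvec()/k
        for i in range(k):
            q=p0+(np.array(w[:3])-p0)*(i+1)/k;d=np.round(A.T@(q-P)*100,2);t=np.round(np.degrees(D),1)
            P=P+A@d/100;A=A@R.from_rotvec(np.radians(t)).as_matrix();out.append([(d+0.).tolist(),(t+0.).tolist(),c])
    print(str(out).replace(" ",""))
E
python3 - <<'E'
from h import *
t=cam("top");S=cam("scene")
for n,u,v,z in[("box1",303,150,0),("box2",392,156,0)]:print(n,ray(t,u,v,z))
print(ray(S,362,187,0),ray(S,408,243,0),yaw(ctrl.get_state()))
rows([(.52,.03,.30,-5)],[12],[1])
E
```

```text
box1 [0.75080969 0.15654474 0.        ]
box2 [ 0.73636296 -0.15356849  0.        ]
[0.77939576 0.20962535 0.        ] [ 0.75438151 -0.09546775  0.        ] 69.55837944076222
[[[-3.97,-3.67,-0.07],[0.0,0.0,6.2],1],[[-4.35,-3.21,-0.06],[0.0,0.0,6.2],1],[[-4.67,-2.73,-0.07],[0.0,0.0,6.2],1],[[-4.93,-2.21,-0.06],[0.0,0.0,6.2],1],[[-5.14,-1.66,-0.07],[0.0,0.0,6.2],1],[[-5.3,-1.09,-0.07],[0.0,0.0,6.2],1],[[-5.38,-0.52,-0.06],[0.0,0.0,6.2],1],[[-5.4,0.06,-0.07],[0.0,0.0,6.2],1],[[-5.37,0.65,-0.06],[0.0,0.0,6.2],1],[[-5.26,1.23,-0.07],[0.0,0.0,6.2],1],[[-5.11,1.78,-0.07],[0.0,0.0,6.2],1],[[-4.87,2.33,-0.06],[0.0,0.0,6.2],1]]
```

Call:
drive_tool([
  [[-3.97,-3.67,-0.07],[0,0,6.2],1],
  [[-4.35,-3.21,-0.06],[0,0,6.2],1],
  [[-4.67,-2.73,-0.07],[0,0,6.2],1],
  [[-4.93,-2.21,-0.06],[0,0,6.2],1],
  [[-5.14,-1.66,-0.07],[0,0,6.2],1],
  [[-5.3,-1.09,-0.07],[0,0,6.2],1],
  [[-5.38,-0.52,-0.06],[0,0,6.2],1],
  [[-5.4,0.06,-0.07],[0,0,6.2],1],
  [[-5.37,0.65,-0.06],[0,0,6.2],1],
  [[-5.26,1.23,-0.07],[0,0,6.2],1],
  [[-5.11,1.78,-0.07],[0,0,6.2],1],
  [[-4.87,2.33,-0.06],[0,0,6.2],1],
])

```text
time: 1.6
position: [0.5204, 0.0288, 0.3]
tool_rot: [-2.317, -2.121, -0.0]
ft_force: [0.4, 0.1, 0.3]
grip_width: 1.004
grip_force: 0.0
```

Call:
drive_tool([
  [[0,0,0],[0,0,0],1],
  [[0,0,0],[0,0,0],1],
])

```text
time: 1.85
position: [0.5197, 0.0309, 0.2997]
tool_rot: [-2.312, -2.125, 0.001]
ft_force: [0.2, 0.3, 0.4]
grip_width: 1.001
grip_force: 0.0
```

Run:
```python
from h import *
import pickle
s=ctrl.get_state();im=ctrl.get_image("wrist")[:,:,::-1];pickle.dump(s,open("s1.pkl","wb"));cv2.imwrite("pics/w1.png",im)
print(s["position"],yaw(s),s["time"]);C=cam("wrist",s)
print([np.round(proj(C,p)) for p in([.478,.188,.022],[.555,-.095,.039])])
cv2.imwrite("pics/w1b.png",cv2.resize(im,(800,500),interpolation=2))
```

```text
[0.51974783 0.03086774 0.29969726] -4.8185715571221674 1.85
[array([274.,  39.]), array([359., 269.])]
```

View pics/w1b.png

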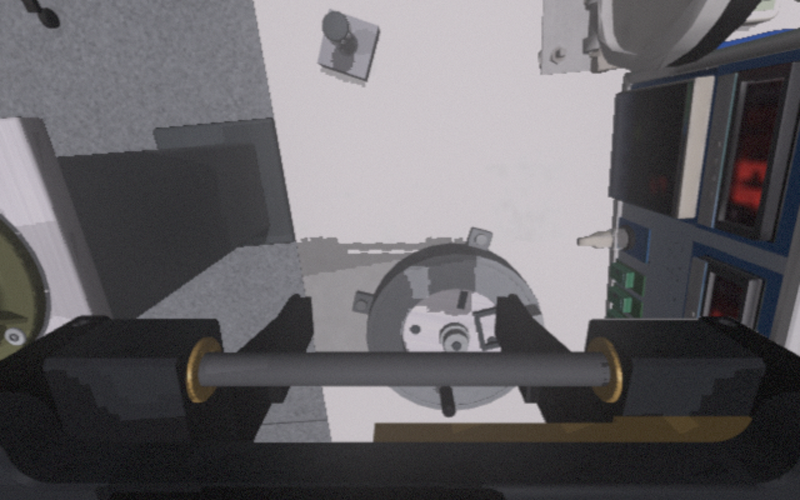

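Run:
```python
from h import *
import pickle
C=cam("wrist",pickle.load(open("s1.pkl","rb")))
for n,u,v,z in[("head",336,24,.084),("rack",348,47,.022),("bar",463,299,.034),("axis",456,338,.053),("post",446,388,.087)]:print(n,ray(C,u/1.25,v/1.25,z))
rows([(.545,-.085,.27,-5)],[3],[1])
```

```text
head [0.4831672  0.19189351 0.084     ]
rack [0.4826272  0.18884593 0.022     ]
bar [ 0.57228335 -0.05541862  0.034     ]
axis [ 0.56110013 -0.08898872  0.053     ]
post [ 0.54567448 -0.12172137  0.087     ]
[[[-3.8,1.16,0.99],[0.0,0.0,0.1],1],[[-3.81,1.18,0.99],[0.0,0.0,0.1],1],[[-3.8,1.17,0.99],[0.0,0.0,0.1],1]]
```

Call:
drive_tool([
  [[-3.8,1.2,1.0],[0,0,0],1],
  [[-3.8,1.2,1.0],[0,0,0],1],
  [[-3.8,1.1,1.0],[0,0,0],1],
  [[0,0,0],[0,0,0],1],
  [[0,0,0],[0,0,0],1],
])

```text
time: 2.52
position: [0.5453, -0.0841, 0.27]
tool_rot: [-2.31, -2.128, -0.001]
ft_force: [-0.0, 0.1, 0.3]
grip_width: 1.001
grip_force: 0.0
```

Run:
```python
from h import *
import pickle
s=ctrl.get_state();im=ctrl.get_image("wrist")[:,:,::-1];pickle.dump(s,open("s2.pkl","wb"));cv2.imwrite("pics/w2.png",im)
print(s["position"],yaw(s),s["time"])
cv2.imwrite("pics/w2b.png",cv2.resize(im[60:360,180:580],(800,600),interpolation=2))
```

```text
[ 0.54533919 -0.08406361  0.26999267] -4.688636134837231 2.525
```

View pics/w2b.png

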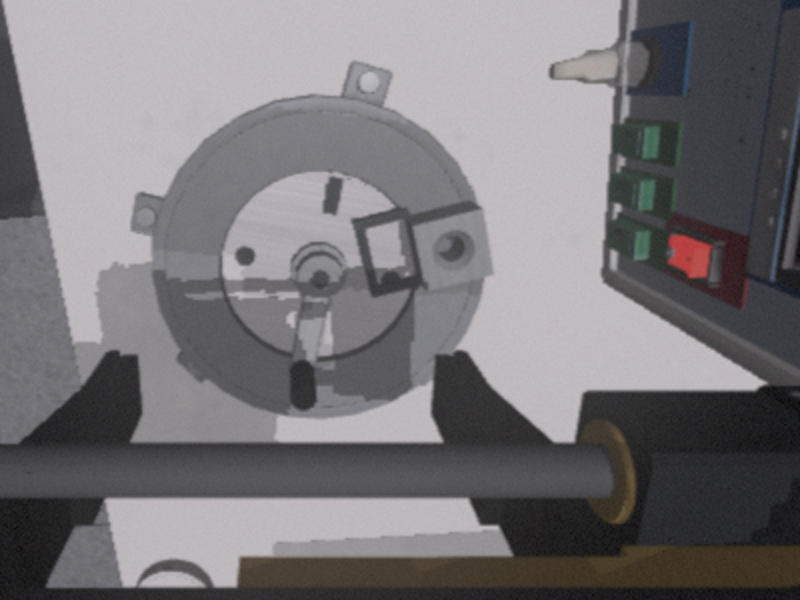

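Run:
```python
from h import *
import pickle
from scipy.optimize import least_squares
C=cam("wrist",pickle.load(open("s2.pkl","rb")))
P={n:ray(C,180+x/2,60+y/2,z)[:2] for n,x,y,z in[("bar",333,196,.034),("guide",454,247,.062),("ring",318,265,.038),("spot",246,256,.034),("post",303,400,.086),("spot4",390,276,.034),("frame",388,252,.040)]}
for n,p in P.items():print(n,np.round(p,4))
e=lambda a:np.array([np.cos(a),np.sin(a)])
def f(q):
    c=q[:2];g,b=q[2:]
    return np.r_[c+.07*e(g)-P["guide"],c+.042*e(b)-P["bar"],c+.042*e(b+np.pi/2)-P["spot"],c+.055*e(b+np.pi)-P["post"],c-P["ring"],c+.042*e(g)-P["frame"]]
r=least_squares(f,[.56,-.09,.1,1.5]);print(r.x,np.degrees(r.x[2:]),np.round(r.fun.reshape(-1,2)*1e3,1))
```

```text
bar [ 0.5718 -0.057 ]
guide [ 0.6301 -0.0834]
ring [ 0.561  -0.0942]
spot [ 0.5212 -0.0868]
post [ 0.5471 -0.151 ]
spot4 [ 0.6013 -0.1052]
frame [ 0.5997 -0.0894]
[ 0.56079681 -0.09685149  0.19125549  1.31643862] [10.95813242 75.42637679] [[-0.6 -0.1]
 [-0.5  0.8]
 [-1.   0.5]
 [-0.1  1. ]
 [-0.2 -2.7]
 [ 2.3  0.5]]
```

Wrist view (crop): bar (333,196), guide hole (454,247), post top (303,400), spot (246,256). Axis is at (0.561,-0.097), guide direction 11°, bar at 75°. I'll cage the post with the fingers and push it clockwise.

```bash
cat >> h.py <<'E'
AX=np.array([.5608,-.0968])
def arc(phis,z,claw,r=.055,**k):
    rows([(*(AX+r*np.array([np.cos(np.radians(p)),np.sin(np.radians(p))])),z,p+90) for p in phis],[1]*len(phis),[claw]*len(phis),**k)
E
python3 - <<'E'
from h import *
c=-.4
rows([(.547,-.150,.19,-14.6),(.547,-.150,.133,-14.6)],[4,4],[c]*2)
P=np.array([.547,-.150,.133]);A=down(-14.6)
ph=np.linspace(-104.6,-158.5,25)[1:]
arc(ph[:12],.133,c,P=P,A=A)
e=np.radians(ph[11]);arc(ph[12:],.133,c,P=np.r_[AX+.055*np.array([np.cos(e),np.sin(e)]),.133],A=down(ph[11]+90))
E
```

```text
[[[-1.65,0.17,2.0],[0.0,0.0,2.5],-0.4],[[-1.64,0.25,2.01],[0.0,0.0,2.5],-0.4],[[-1.63,0.31,2.0],[0.0,0.0,2.5],-0.4],[[-1.61,0.39,2.0],[0.0,0.0,2.5],-0.4],[[0.0,0.0,1.43],[0.0,0.0,0.0],-0.4],[[0.0,0.0,1.42],[0.0,0.0,0.0],-0.4],[[-0.01,0.0,1.43],[0.0,0.0,0.0],-0.4],[[0.0,0.0,1.42],[0.0,0.0,0.0],-0.4]]
[[[0.0,-0.22,0.0],[0.0,0.0,2.2],-0.4],[[0.0,-0.22,0.0],[0.0,0.0,2.3],-0.4],[[0.01,-0.21,0.0],[0.0,0.0,2.2],-0.4],[[0.0,-0.22,0.0],[0.0,0.0,2.3],-0.4],[[0.01,-0.21,0.0],[0.0,0.0,2.2],-0.4],[[0.0,-0.22,0.0],[0.0,0.0,2.3],-0.4],[[0.01,-0.21,0.0],[0.0,0.0,2.2],-0.4],[[0.0,-0.22,0.0],[0.0,0.0,2.3],-0.4],[[0.0,-0.22,0.0],[0.0,0.0,2.2],-0.4],[[0.01,-0.21,0.0],[0.0,0.0,2.3],-0.4],[[0.0,-0.22,0.0],[0.0,0.0,2.2],-0.4],[[0.01,-0.21,0.0],[0.0,0.0,2.3],-0.4]]
[[[0.0,-0.22,0.0],[0.0,0.0,2.2],-0.4],[[0.01,-0.21,0.0],[0.0,0.0,2.3],-0.4],[[0.0,-0.22,0.0],[0.0,0.0,2.2],-0.4],[[0.01,-0.21,0.0],[0.0,0.0,2.3],-0.4],[[0.0,-0.22,0.0],[0.0,0.0,2.2],-0.4],[[0.01,-0.21,0.0],[0.0,0.0,2.3],-0.4],[[0.0,-0.22,0.0],[0.0,0.0,2.2],-0.4],[[0.0,-0.21,0.0],[0.0,0.0,2.3],-0.4],[[0.01,-0.22,0.0],[0.0,0.0,2.2],-0.4],[[0.0,-0.22,0.0],[0.0,0.0,2.3],-0.4],[[0.01,-0.21,0.0],[0.0,0.0,2.2],-0.4],[[0.0,-0.22,0.0],[0.0,0.0,2.2],-0.4]]
```

Call:
drive_tool([
  [[-1.65,0.2,2.0],[0,0,2.5],-0.4],
  [[-1.65,0.25,2.0],[0,0,2.5],-0.4],
  [[-1.6,0.3,2.0],[0,0,2.5],-0.4],
  [[-1.6,0.4,2.0],[0,0,2.5],-0.4],
  [[0,0,0],[0,0,0],-0.4],
  [[0,0,1.4],[0,0,0],-0.4],
  [[0,0,1.4],[0,0,0],-0.4],
  [[0,0,1.4],[0,0,0],-0.4],
  [[0,0,1.5],[0,0,0],-0.4],
  [[0,0,0],[0,0,0],-0.4],
])

```text
time: 3.82
position: [0.5461, -0.1518, 0.1316]
tool_rot: [-2.488, -1.915, 0.003]
ft_force: [-0.1, -0.5, 0.5]
grip_width: 0.305
grip_force: 0.0
```

Call:
drive_tool([
  [[0,-0.22,0],[0,0,2.25],-0.4],
  [[0,-0.22,0],[0,0,2.25],-0.4],
  [[0.01,-0.21,0],[0,0,2.25],-0.4],
  [[0,-0.22,0],[0,0,2.25],-0.4],
  [[0.01,-0.21,0],[0,0,2.25],-0.4],
  [[0,-0.22,0],[0,0,2.25],-0.4],
  [[0.01,-0.21,0],[0,0,2.25],-0.4],
  [[0,-0.22,0],[0,0,2.25],-0.4],
])

```text
time: 4.82
position: [0.5325, -0.1457, 0.1339]
tool_rot: [2.758, 1.5, 0.004]
ft_force: [2.4, -1.1, -2.1]
grip_width: 0.301
grip_force: 1.4
```

Call:
drive_tool([
  [[0,-0.22,0],[0,0,2.25],-0.4],
  [[0.01,-0.21,0],[0,0,2.25],-0.4],
  [[0,-0.22,0],[0,0,2.25],-0.4],
  [[0.01,-0.21,0],[0,0,2.25],-0.4],
  [[0,-0.22,0],[0,0,2.25],-0.4],
  [[0.01,-0.21,0],[0,0,2.25],-0.4],
  [[0,-0.22,0],[0,0,2.25],-0.4],
  [[0.01,-0.21,0],[0,0,2.25],-0.4],
])

```text
time: 5.82
position: [0.5197, -0.1345, 0.1339]
tool_rot: [2.959, 1.05, 0.004]
ft_force: [3.0, -1.4, -1.8]
grip_width: 0.304
grip_force: 1.3
```

Call:
drive_tool([
  [[0,-0.22,0],[0,0,2.25],-0.4],
  [[0.01,-0.21,0],[0,0,2.25],-0.4],
  [[0,-0.22,0],[0,0,2.25],-0.4],
  [[0.01,-0.21,0],[0,0,2.25],-0.4],
  [[0,-0.22,0],[0,0,2.25],-0.4],
  [[0.01,-0.21,0],[0,0,2.25],-0.4],
  [[0,-0.22,0],[0,0,2.25],-0.4],
  [[0.01,-0.21,0],[0,0,2.25],-0.4],
])

```text
time: 6.82
position: [0.5109, -0.12, 0.1339]
tool_rot: [3.087, 0.574, 0.004]
ft_force: [1.1, -2.4, -1.6]
grip_width: 0.296
grip_force: 1.3
```

Run:
```python
from h import *
s=ctrl.get_state();p=s["position"];d=p[:2]-AX;print(np.hypot(*d),np.degrees(np.arctan2(d[1],d[0])),yaw(s),p[2],s["time"])
cv2.imwrite("pics/w3.png",ctrl.get_image("wrist")[:,:,::-1])
# up, then over to the pin (no commanded offset assumed)
rows([(p[0],p[1],.215,yaw(s)),(.483,.19,.215,-5)],[3,8],[-.4,0.2])
```

```text
0.055032758951257144 -155.0689831989554 -68.94719644686346 0.1338940401753512 6.825
[[[0.01,0.02,-2.71],[0.0,0.0,0.0],-0.4],[[0.0,0.01,-2.7],[0.0,0.0,0.0],-0.4],[[0.01,0.02,-2.71],[0.0,0.0,0.0],-0.4],[[1.06,-3.74,-0.01],[0.0,0.0,-8.0],0.2],[[1.58,-3.56,0.0],[0.0,0.0,-8.0],0.2],[[2.05,-3.31,-0.01],[0.0,0.0,-8.0],0.2],[[2.49,-2.98,0.0],[0.0,0.0,-8.0],0.2],[[2.89,-2.61,-0.01],[0.0,0.0,-8.0],0.2],[[3.22,-2.19,0.0],[0.0,0.0,-8.0],0.2],[[3.49,-1.71,-0.01],[0.0,0.0,-8.0],0.2],[[3.7,-1.21,0.0],[0.0,0.0,-8.0],0.2]]
```

Call:
drive_tool([
  [[0,0.3,0],[0,0,0],-0.4],
  [[0,0,-2.7],[0,0,0],-0.4],
  [[0,0,-2.7],[0,0,0],-0.4],
  [[0,0,-3.5],[0,0,0],-0.2],
  [[0,0,-3.5],[0,0,0],0.2],
])

```text
time: 7.5
position: [0.5108, -0.1217, 0.2583]
tool_rot: [-3.087, -0.578, 0.0]
ft_force: [0.2, -0.3, -0.3]
grip_width: 0.437
grip_force: 0.0
```

Run:
```python
from h import *
s=ctrl.get_state();print(s["position"],s["time"],s["ft_force"])
rows([(.50,.155,.27,90)],[16],[.2])
```

```text
[ 0.51078499 -0.12169015  0.25828846] 7.5 [ 0.22509121 -0.28910503 -0.25749399]
[[[0.56,-1.64,-0.07],[0.0,0.0,-9.9],0.2],[[0.84,-1.51,-0.07],[0.0,0.0,-9.9],0.2],[[1.08,-1.35,-0.08],[0.0,0.0,-9.9],0.2],[[1.3,-1.15,-0.07],[0.0,0.0,-9.9],0.2],[[1.48,-0.9,-0.07],[0.0,0.0,-9.9],0.2],[[1.61,-0.63,-0.07],[0.0,0.0,-9.9],0.2],[[1.69,-0.35,-0.07],[0.0,0.0,-9.9],0.2],[[1.73,-0.06,-0.07],[0.0,0.0,-9.9],0.2],[[1.71,0.25,-0.08],[0.0,0.0,-9.9],0.2],[[1.65,0.54,-0.07],[0.0,0.0,-9.9],0.2],[[1.53,0.81,-0.07],[0.0,0.0,-9.9],0.2],[[1.37,1.06,-0.07],[0.0,0.0,-9.9],0.2],[[1.16,1.28,-0.07],[0.0,0.0,-9.9],0.2],[[0.92,1.46,-0.08],[0.0,0.0,-9.9],0.2],[[0.66,1.6,-0.07],[0.0,0.0,-9.9],0.2],[[0.38,1.69,-0.07],[0.0,0.0,-9.9],0.2]]
```

Call:
drive_tool([
  [[0.56,-1.64,0],[0,0,-9.9],0.2],
  [[0.84,-1.51,0],[0,0,-9.9],0.2],
  [[1.08,-1.35,0],[0,0,-9.9],0.2],
  [[1.3,-1.15,0],[0,0,-9.9],0.2],
  [[1.48,-0.9,0],[0,0,-9.9],0.2],
  [[1.61,-0.63,0],[0,0,-9.9],0.2],
  [[1.69,-0.35,0],[0,0,-9.9],0.2],
  [[1.73,-0.06,0],[0,0,-9.9],0.2],
  [[1.71,0.25,0],[0,0,-9.9],0.2],
  [[1.65,0.54,0],[0,0,-9.9],0.2],
  [[1.53,0.81,0],[0,0,-9.9],0.2],
  [[1.37,1.06,0],[0,0,-9.9],0.2],
])

```text
time: 9.0
position: [0.5028, 0.0863, 0.2572]
tool_rot: [-1.066, -2.954, -0.0]
ft_force: [0.0, 0.1, -0.4]
grip_width: 0.598
grip_force: 0.0
```

Call:
drive_tool([
  [[1.16,1.28,0],[0,0,-9.9],0.2],
  [[0.92,1.46,0],[0,0,-9.9],0.2],
  [[0.66,1.6,0],[0,0,-9.9],0.2],
  [[0.38,1.69,0],[0,0,-9.9],0.2],
  [[0,0,0],[0,0,0],0.2],
  [[0,0,0],[0,0,0],0.2],
])

```text
time: 9.75
position: [0.5005, 0.1539, 0.2572]
tool_rot: [-0.017, -3.141, 0.001]
ft_force: [-0.4, -0.7, 0.8]
grip_width: 0.595
grip_force: 0.0
```

Run:
```python
from h import *
import pickle
s=ctrl.get_state();im=ctrl.get_image("wrist")[:,:,::-1];pickle.dump(s,open("s4.pkl","wb"))
print(s["position"],yaw(s),s["time"],s["joint_positions"][6]);C=cam("wrist",s);u,v=proj(C,(.483,.19,.075));print(u,v)
u,v=int(u),int(v);a=max(u-80,0);b=max(v-60,0);print(a,b)
L=im[b:b+120,a:a+160]
im3=cv2.imread("pics/w3.png")[60:360,180:580]
cv2.imwrite("pics/w4b.png",np.hstack([cv2.resize(L,(400,300),interpolation=2),cv2.resize(im3,(400,300))]))
```

```text
[0.50049133 0.15394444 0.25716054] 89.3636056794078 9.75 1.2468196584088993
360.51118491226725 179.89748340549116
280 119
```

View pics/w4b.png

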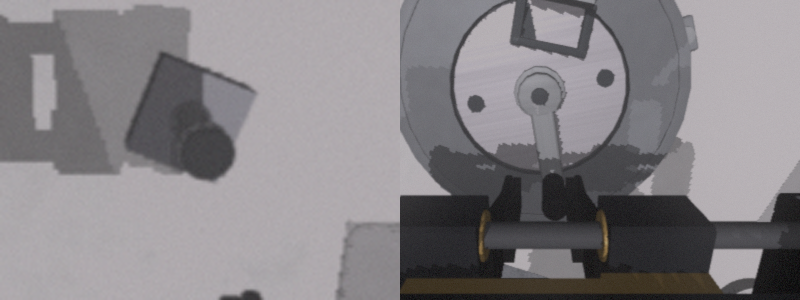

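Run:
```python
from h import *
import pickle
s=pickle.load(open("s4.pkl","rb"));C=cam("wrist",s)
print("head",ray(C,280+207/2.5,119+151/2.5,.084),"rack",ray(C,280+191/2.5,119+102/2.5,.022))
s3=dict(position=np.array([.5109,-.1200,.1339]),tool_rot=R.from_matrix(down(-68.95)).as_rotvec());C3=cam("wrist",s3)
a,b=[ray(C3,180+x,60+y,.034)[:2] for x,y in((76,103),(205,78))]
print(a,b,(a+b)/2,np.linalg.norm(a-b),np.degrees(np.arctan2(*(a-b)[::-1]))-90)
```

```text
head [0.48034121 0.19091932 0.084     ] rack [0.47357122 0.19159382 0.022     ]
[ 0.54183566 -0.06318845] [ 0.58574951 -0.13370209] [ 0.56379259 -0.09844527] 0.08306984429816948 31.913455039784694
```

Call:
drive_tool([
  [[0.65,1.25,2],[0,0,0],0.2],
  [[0.65,1.25,2],[0,0,0],0.2],
  [[0.65,1.25,2],[0,0,0],0.2],
  [[0,0,2],[0,0,0],0.2],
  [[0,0,2],[0,0,0],0.2],
  [[0,0,2],[0,0,0],0.2],
  [[0,0,1.1],[0,0,0],0.2],
  [[0,0,0],[0,0,0],0.2],
])

```text
time: 10.8
position: [0.481, 0.1919, 0.1257]
tool_rot: [-0.014, -3.141, 0.001]
ft_force: [-0.9, -0.1, -0.0]
grip_width: 0.599
grip_force: 0.0
```

Call:
drive_tool([
  [[0,0,0],[0,0,0],-0.6],
  [[0,0,0],[0,0,0],-0.8],
  [[0,0,0],[0,0,0],-0.8],
  [[0,0,0],[0,0,0],-0.8],
  [[0,0,0],[0,0,0],-0.8],
], force=20)

```text
time: 11.42
position: [0.4814, 0.1926, 0.1264]
tool_rot: [0.012, 3.141, 0.0]
ft_force: [0.7, -0.3, 2.3]
grip_width: 0.218
grip_force: 20.0
```

Call:
drive_tool([
  [[0,0,-1],[0,0,0],-0.8],
  [[0,0,-2],[0,0,0],-0.8],
  [[0,0,-3],[0,0,0],-0.8],
  [[0,0,-4.3],[0,0,0],-0.8],
  [[-1,-3,0],[0,0,0],-0.8],
  [[-2,-4.5,0],[0,0,0],-0.8],
  [[-2,-5,0],[0,0,0],-0.8],
  [[-2,-5,0],[0,0,0],-0.8],
  [[-2,-5,0],[0,0,0],-0.8],
  [[-1.5,-3.5,0],[0,0,0],-0.8],
  [[-0.7,-1.5,0],[0,0,0],-0.8],
  [[0,0,0],[0,0,0],-0.8],
])

```text
time: 12.92
position: [0.591, -0.0835, 0.2291]
tool_rot: [-0.014, -3.141, -0.0]
ft_force: [0.6, 1.5, -0.5]
grip_width: 0.223
grip_force: 20.0
```

Run:
```python
from h import *
import pickle
s=ctrl.get_state();im=ctrl.get_image("wrist")[:,:,::-1];pickle.dump(s,open("s5.pkl","wb"));sc=ctrl.get_image("scene")[:,:,::-1]
print(s["position"],yaw(s),s["time"],s["ft_force"],s["grip_width"]);C=cam("wrist",s)
p=np.array(s["position"]);print("foot px",proj(C,p-[0,0,.12]),"guide px",proj(C,(.630,-.0834,.062)))
S=cam("scene");print(proj(S,p-[0,0,.12]),proj(S,(.630,-.0834,.062)))
cv2.imwrite("pics/w5.png",im);cv2.imwrite("pics/s5.png",sc)
u,v=map(int,proj(C,(.630,-.0834,.062)));print(u-100,v-100)
u2,v2=map(int,proj(S,(.630,-.0834,.062)));print(u2-50,v2-60)
cv2.imwrite("pics/c5.png",np.hstack([cv2.resize(im[v-100:v+150,u-100:u+100],(400,500),interpolation=2),cv2.resize(sc[v2-60:v2+65,u2-50:u2+50],(400,500),interpolation=2)]))
```

```text
[ 0.59103098 -0.08354083  0.22914264] 89.47930438578452 12.925 [ 0.57064688  1.52911606 -0.54581064] 0.2231240635685777
foot px (np.float64(321.72650331011874), np.float64(222.86578388142337)) guide px (np.float64(322.47463754500916), np.float64(242.66468097172677))
(np.float64(357.2867728169229), np.float64(227.3062163611532)) (np.float64(369.2214611079939), np.float64(236.671157234568))
222 142
319 176
```

View pics/c5.png

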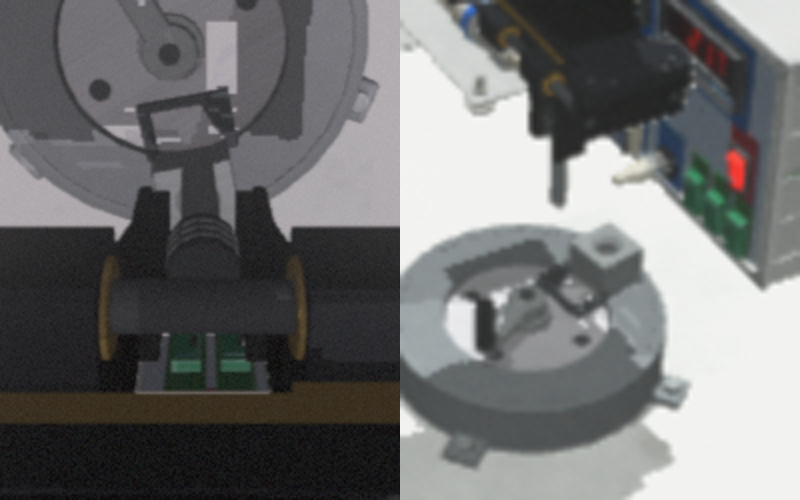

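Call:
drive_tool([
  [[-1.3,0,0],[0,0,0],-0.8],
  [[-1.3,0,0],[0,0,0],-0.8],
  [[-1.3,0,0],[0,0,0],-0.8],
  [[0,0,1.5],[0,0,0],-0.8],
  [[0,0,1.5],[0,0,0],-0.8],
  [[0,0,1],[0,0,0],-0.8],
  [[0,0,0.6],[0,0,0],-0.8],
  [[0,0,0.4],[0,0,0],-0.8],
  [[0,0,0],[0,0,0],-0.8],
])

```text
time: 14.15
position: [0.6301, -0.0836, 0.1792]
tool_rot: [0.012, 3.141, 0.0]
ft_force: [-0.9, -0.3, -1.0]
grip_width: 0.218
grip_force: 20.0
```

Call:
drive_tool([
  [[0,0,0.2],[0,0,0],-0.8],
  [[0,0,0.2],[0,0,0],-0.8],
  [[0,0,0.2],[0,0,0],-0.8],
  [[0,0,0],[0,0,0],-0.8],
])

```text
time: 14.65
position: [0.63, -0.0836, 0.173]
tool_rot: [-0.012, -3.141, -0.0]
ft_force: [0.5, 0.0, -1.2]
grip_width: 0.22
grip_force: 20.0
```

Call:
drive_tool([
  [[0,0,0.2],[0,0,0],-0.8],
  [[0,0,0.2],[0,0,0],-0.8],
  [[0,0,0.2],[0,0,0],-0.8],
  [[0,0,0.2],[0,0,0],-0.8],
  [[0,0,0],[0,0,0],-0.8],
])

```text
time: 15.28
position: [0.63, -0.0836, 0.1649]
tool_rot: [-0.012, -3.141, -0.0]
ft_force: [0.5, -0.4, -1.4]
grip_width: 0.217
grip_force: 20.0
```

Call:
drive_tool([
  [[0,0,0.2],[0,0,0],-0.8],
  [[0,0,0.2],[0,0,0],-0.8],
  [[0,0,0.2],[0,0,0],-0.8],
  [[0,0,0],[0,0,0],-0.8],
])

```text
time: 15.78
position: [0.63, -0.0837, 0.1589]
tool_rot: [-0.012, -3.141, 0.0]
ft_force: [-0.3, -1.9, -2.0]
grip_width: 0.222
grip_force: 20.0
```

Call:
drive_tool([
  [[0,0,0.2],[0,0,0],-0.8],
  [[0,0,0.2],[0,0,0],-0.8],
  [[0,0,0.2],[0,0,0],-0.8],
  [[0,0,0],[0,0,0],-0.8],
])

```text
time: 16.27
position: [0.6299, -0.0837, 0.1529]
tool_rot: [-0.012, -3.141, 0.0]
ft_force: [-0.4, 0.2, -1.3]
grip_width: 0.213
grip_force: 20.0
```

Call:
drive_tool([
  [[0,0,0],[0,0,0],-0.4],
  [[0,0,0],[0,0,0],-0.2],
  [[0,0,0],[0,0,0],0.1],
  [[0,0,0],[0,0,0],0.1],
  [[0,0,0],[0,0,0],0.1],
  [[0,0,-2],[0,0,0],0.1],
  [[0,0,-4],[0,0,0],0.1],
  [[0,0,-4],[0,0,0],0.1],
])

```text
time: 17.27
position: [0.6302, -0.0839, 0.2557]
tool_rot: [0.013, 3.14, -0.0]
ft_force: [0.6, 0.2, 0.1]
grip_width: 0.546
grip_force: 0.0
```

Run:
```python
from h import *
sc=ctrl.get_image("scene")[:,:,::-1];im=ctrl.get_image("wrist")[:,:,::-1];cv2.imwrite("pics/s6.png",sc)
cv2.imwrite("pics/c6.png",np.hstack([cv2.resize(im[100:300,222:422],(400,400)),cv2.resize(sc[176:276,310:410],(400,400),interpolation=2)]))
s=ctrl.get_state();print(s["position"],yaw(s),s["time"],s["joint_positions"])
A1,A2=-143.,-143.
r=.055;e=np.radians(-143)
g=AX+r*np.array([np.cos(e),np.sin(e)]);print(g)
rows([(.56,-.11,.25,105),(g[0],g[1],.20,127)],[4,5],[-.4]*2)
```

```text
[ 0.6326051  -0.08477323  0.25997748] 89.53098384832008 17.375 [-0.46528257  0.35973245  0.70953535  1.55792073 -0.24207409  1.30298938
  1.83720983]
[ 0.51687505 -0.12989983]
[[[1.81,-0.65,0.23],[0.0,0.1,-3.9],-0.4],[[1.85,-0.52,0.24],[0.0,0.1,-3.9],-0.4],[[1.89,-0.39,0.23],[0.0,0.1,-3.9],-0.4],[[1.9,-0.26,0.24],[0.0,0.1,-3.9],-0.4],[[0.94,-0.16,1.0],[0.0,0.0,-4.4],-0.4],[[0.95,-0.08,1.0],[0.0,0.0,-4.4],-0.4],[[0.95,-0.02,0.99],[0.0,0.0,-4.4],-0.4],[[0.95,0.07,1.0],[0.0,0.0,-4.4],-0.4],[[0.95,0.13,1.0],[0.0,0.0,-4.4],-0.4]]
```

View pics/c6.png

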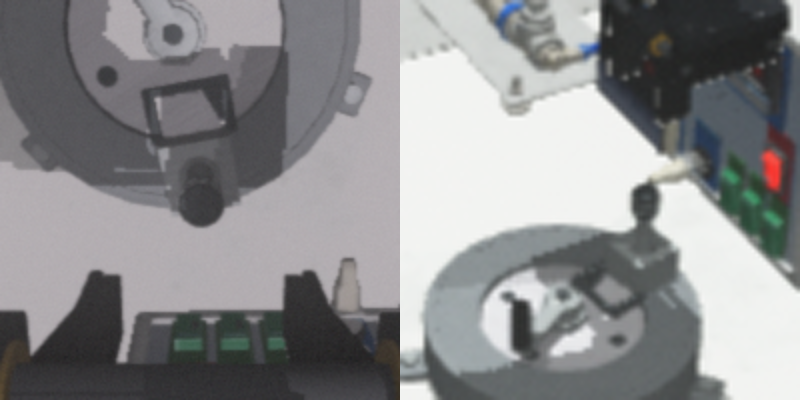

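Left: the pin head is upright over the guide at (201,203). Right: the scene view agrees, with the head at (646,205) above the block. The pin is standing on the ring. Next I return to the crank post.

Run:
```python
from h import *
e=np.radians(-148);g=AX+.055*np.array([np.cos(e),np.sin(e)])
rows([(g[0],g[1],.23,-58)],[15],[-.4])
```

```text
[[[0.79,-0.28,0.19],[0.1,0.0,9.8],-0.4],[[0.73,-0.41,0.19],[0.1,0.0,9.8],-0.4],[[0.65,-0.53,0.2],[0.1,0.0,9.8],-0.4],[[0.55,-0.63,0.19],[0.1,0.0,9.8],-0.4],[[0.43,-0.72,0.2],[0.1,0.0,9.8],-0.4],[[0.31,-0.78,0.19],[0.1,0.0,9.8],-0.4],[[0.17,-0.81,0.2],[0.1,0.0,9.8],-0.4],[[0.03,-0.84,0.2],[0.1,0.0,9.8],-0.4],[[-0.12,-0.83,0.2],[0.1,0.0,9.8],-0.4],[[-0.25,-0.79,0.2],[0.1,0.0,9.8],-0.4],[[-0.39,-0.74,0.21],[0.1,0.0,9.8],-0.4],[[-0.5,-0.67,0.2],[0.1,0.0,9.8],-0.4],[[-0.62,-0.57,0.21],[0.1,0.0,9.8],-0.4],[[-0.69,-0.45,0.21],[0.1,0.0,9.8],-0.4],[[-0.77,-0.33,0.2],[0.1,0.0,9.8],-0.4]]
```

Call:
drive_tool([
  [[0.79,-0.28,0.2],[0,0,9.8],-0.4],
  [[0.73,-0.41,0.2],[0,0,9.8],-0.4],
  [[0.65,-0.53,0.2],[0,0,9.8],-0.4],
  [[0.55,-0.63,0.2],[0,0,9.8],-0.4],
  [[0.43,-0.72,0.2],[0,0,9.8],-0.4],
  [[0.31,-0.78,0.2],[0,0,9.8],-0.4],
  [[0.17,-0.81,0.2],[0,0,9.8],-0.4],
  [[0.03,-0.84,0.2],[0,0,9.8],-0.4],
  [[-0.12,-0.83,0.2],[0,0,9.8],-0.4],
  [[-0.25,-0.79,0.2],[0,0,9.8],-0.4],
  [[-0.39,-0.74,0.2],[0,0,9.8],-0.4],
  [[-0.5,-0.67,0.2],[0,0,9.8],-0.4],
])

```text
time: 18.88
position: [0.535, -0.1165, 0.2297]
tool_rot: [-2.698, -1.609, -0.001]
ft_force: [-0.1, -0.4, -0.5]
grip_width: 0.297
grip_force: 0.0
```

Call:
drive_tool([
  [[-0.62,-0.57,0.2],[0,0,9.8],-0.4],
  [[-0.69,-0.45,0.2],[0,0,9.8],-0.4],
  [[-0.77,-0.33,0.2],[0,0,9.8],-0.4],
  [[0,0,0],[0,0,0],-0.4],
  [[0,0,0],[0,0,0],-0.4],
])

```text
time: 19.5
position: [0.512, -0.1244, 0.2236]
tool_rot: [-3.014, -0.885, -0.002]
ft_force: [0.3, -0.0, 0.1]
grip_width: 0.298
grip_force: 0.0
```

Run:
```python
from h import *
s=ctrl.get_state();print(s["position"],yaw(s),s["time"],s["joint_positions"][6])
e=np.radians(-148);g=AX+.055*np.array([np.cos(e),np.sin(e)])
rows([(g[0],g[1],.16,-58),(g[0],g[1],.133,-58)],[4,2],[-.4]*2)
```

```text
[ 0.51200124 -0.12438057  0.22357878] -57.26380540711958 19.5 -0.618290220700515
[[[0.02,0.06,1.59],[0.0,0.0,0.2],-0.4],[[0.03,0.06,1.59],[0.0,0.0,0.2],-0.4],[[0.02,0.07,1.59],[0.0,0.0,0.2],-0.4],[[0.02,0.06,1.59],[0.0,0.0,0.2],-0.4],[[0.0,0.0,1.35],[0.0,0.0,0.0],-0.4],[[0.0,0.0,1.35],[0.0,0.0,0.0],-0.4]]
```

Call:
drive_tool([
  [[0,0.06,1.6],[0,0,0.2],-0.4],
  [[0,0.06,1.6],[0,0,0.2],-0.4],
  [[0,0.06,1.6],[0,0,0.2],-0.4],
  [[0,0.06,1.6],[0,0,0.2],-0.4],
  [[0,0,1.3],[0,0,0],-0.4],
  [[0,0,1.3],[0,0,0],-0.4],
  [[0,0,0],[0,0,0],-0.4],
])

```text
time: 20.38
position: [0.5122, -0.1266, 0.1322]
tool_rot: [-3.021, -0.859, 0.003]
ft_force: [-0.0, -0.4, 0.4]
grip_width: 0.297
grip_force: 0.0
```

Call:
drive_tool([
  [[0,-0.1,0],[0,0,1],-0.4],
  [[0,-0.1,0],[0,0,1],-0.4],
  [[0,-0.1,0],[0,0,1],-0.4],
  [[0,-0.1,0],[0,0,1],-0.4],
  [[0,-0.1,0],[0,0,1],-0.4],
  [[0,0,0],[0,0,0],-0.4],
])

```text
time: 21.12
position: [0.5105, -0.1222, 0.1333]
tool_rot: [3.056, 0.727, 0.001]
ft_force: [0.1, 0.0, 0.4]
grip_width: 0.304
grip_force: 0.1
```

Call:
drive_tool([
  [[0,-0.05,0],[0,0,0.5],-0.4],
  [[0,-0.05,0],[0,0,0.5],-0.4],
  [[0,-0.05,0],[0,0,0.5],-0.4],
  [[0,-0.05,0],[0,0,0.5],-0.4],
  [[0,-0.05,0],[0,0,0.5],-0.4],
  [[0,-0.05,0],[0,0,0.5],-0.4],
  [[0,-0.05,0],[0,0,0.5],-0.4],
  [[0,-0.05,0],[0,0,0.5],-0.4],
])

```text
time: 22.12
position: [0.5089, -0.1188, 0.1333]
tool_rot: [3.08, 0.619, 0.001]
ft_force: [2.9, -2.1, -0.8]
grip_width: 0.298
grip_force: 1.4
```

```bash
cat > st.py <<'E'
from h import *
s=ctrl.get_state();d=s["position"][:2]-AX;ph=np.arctan2(d[1],d[0]);t=np.array([-np.sin(ph),np.cos(ph)])
print("r %.4f phi %.1f yaw %.1f z %.4f t %.2f Ftan %.1f Frad %.1f grip %.1f"%(np.hypot(*d),np.degrees(ph),yaw(s),s["position"][2],s["time"],s["ft_force"][:2]@t,s["ft_force"][:2]@d/np.hypot(*d),s["grip_force"]))
E
python3 st.py
```

```text
r 0.0563 phi -157.0 yaw -67.3 z 0.1333 t 22.12 Ftan 3.0 Frad -1.9 grip 1.4
```

Call:
drive_tool([
  [[0.02,-0.05,0],[0,0,0.5],-0.4],
  [[0.02,-0.05,0],[0,0,0.5],-0.4],
  [[0.02,-0.05,0],[0,0,0.5],-0.4],
  [[0.02,-0.05,0],[0,0,0.5],-0.4],
  [[0,-0.05,0],[0,0,0.5],-0.4],
  [[0,-0.05,0],[0,0,0.5],-0.4],
  [[0,-0.05,0],[0,0,0.5],-0.4],
  [[0,-0.05,0],[0,0,0.5],-0.4],
])

```text
time: 23.12
position: [0.5078, -0.1149, 0.1332]
tool_rot: [3.1, 0.511, -0.001]
ft_force: [0.3, -4.3, 3.7]
grip_width: 0.301
grip_force: 2.0
```

```bash
python3 st.py
```

```text
r 0.0560 phi -161.2 yaw -71.3 z 0.1332 t 23.12 Ftan 4.1 Frad 1.1 grip 2.0
```

Call:
drive_tool([
  [[0,-0.05,0],[0,0,0.5],-0.4],
  [[0,-0.05,0],[0,0,0.5],-0.4],
  [[0,-0.05,0],[0,0,0.5],-0.4],
  [[0,-0.05,0],[0,0,0.5],-0.4],
  [[0,-0.05,0],[0,0,0.5],-0.4],
  [[0,-0.05,0],[0,0,0.5],-0.4],
])

```text
time: 23.88
position: [0.507, -0.1118, 0.1331]
tool_rot: [-3.112, -0.43, 0.0]
ft_force: [-1.0, -4.0, 2.1]
grip_width: 0.306
grip_force: 2.0
```

```bash
python3 st.py
```

```text
r 0.0559 phi -164.5 yaw -74.3 z 0.1331 t 23.88 Ftan 3.6 Frad 2.1 grip 2.0
```

Call:
drive_tool([
  [[0,-0.05,0],[0,0,0.5],-0.4],
  [[0,-0.05,0],[0,0,0.5],-0.4],
  [[0,-0.05,0],[0,0,0.5],-0.4],
  [[0,-0.05,0],[0,0,0.5],-0.4],
  [[0,-0.05,0],[0,0,0.5],-0.4],
  [[0,-0.05,0],[0,0,0.5],-0.4],
  [[0,-0.05,0],[0,0,0.5],-0.4],
])

```text
time: 24.75
position: [0.5062, -0.1083, 0.1332]
tool_rot: [-3.124, -0.335, -0.0]
ft_force: [-0.9, -4.0, 2.0]
grip_width: 0.298
grip_force: 2.0
```

```bash
python3 st.py
```

```text
r 0.0558 phi -168.1 yaw -77.8 z 0.1332 t 24.75 Ftan 3.7 Frad 1.7 grip 2.0
```

Call:
drive_tool([
  [[0,-0.05,0],[0,0,0.5],-0.4],
  [[0,-0.05,0],[0,0,0.5],-0.4],
  [[0,-0.05,0],[0,0,0.5],-0.4],
  [[0,-0.05,0],[0,0,0.5],-0.4],
  [[0,-0.05,0],[0,0,0.5],-0.4],
  [[0,-0.05,0],[0,0,0.5],-0.4],
  [[0,-0.05,0],[0,0,0.5],-0.4],
])

```text
time: 25.62
position: [0.5056, -0.1048, 0.1332]
tool_rot: [-3.132, -0.239, -0.0]
ft_force: [-0.1, -4.3, 2.3]
grip_width: 0.301
grip_force: 1.9
```

```bash
python3 st.py
```

```text
r 0.0557 phi -171.7 yaw -81.3 z 0.1332 t 25.62 Ftan 4.3 Frad 0.7 grip 1.9
```

Call:
drive_tool([
  [[0,-0.05,0],[0,0,0.5],-0.4],
  [[0,-0.05,0],[0,0,0.5],-0.4],
  [[0,-0.05,0],[0,0,0.5],-0.4],
  [[0,-0.05,0],[0,0,0.5],-0.4],
  [[0,-0.05,0],[0,0,0.5],-0.4],
  [[0,-0.05,0],[0,0,0.5],-0.4],
  [[0,-0.05,0],[0,0,0.5],-0.4],
])

```text
time: 26.5
position: [0.5053, -0.1014, 0.1332]
tool_rot: [-3.138, -0.143, -0.001]
ft_force: [1.7, -3.1, 1.3]
grip_width: 0.3
grip_force: 1.8
```

```bash
python3 st.py
```

```text
r 0.0557 phi -175.3 yaw -84.8 z 0.1332 t 26.50 Ftan 3.2 Frad -1.5 grip 1.8
```

Call:
drive_tool([
  [[0,-0.05,0],[0,0,0.5],-0.4],
  [[0,-0.05,0],[0,0,0.5],-0.4],
  [[0,-0.05,0],[0,0,0.5],-0.4],
  [[0,-0.05,0],[0,0,0.5],-0.4],
  [[0,-0.05,0],[0,0,0.5],-0.4],
  [[0,-0.05,0],[0,0,0.5],-0.4],
  [[0,-0.05,0],[0,0,0.5],-0.4],
])

```text
time: 27.38
position: [0.5051, -0.0978, 0.1332]
tool_rot: [-3.141, -0.048, -0.001]
ft_force: [2.1, -2.9, -0.3]
grip_width: 0.303
grip_force: 1.4
```

```bash
python3 st.py
```

```text
r 0.0557 phi -179.0 yaw -88.3 z 0.1332 t 27.38 Ftan 2.9 Frad -2.0 grip 1.4
```

Call:
drive_tool([
  [[0,-0.05,0],[0,0,0.5],-0.4],
  [[0,-0.05,0],[0,0,0.5],-0.4],
  [[0,-0.05,0],[0,0,0.5],-0.4],
  [[0,-0.05,0],[0,0,0.5],-0.4],
  [[0,-0.05,0],[0,0,0.5],-0.4],
  [[0,-0.05,0],[0,0,0.5],-0.4],
  [[0,-0.05,0],[0,0,0.5],-0.4],
])

```text
time: 28.25
position: [0.5048, -0.0944, 0.1331]
tool_rot: [-3.141, 0.049, 0.001]
ft_force: [0.8, -2.4, -0.0]
grip_width: 0.298
grip_force: 1.2
```

```bash
python3 st.py
python3 - <<'E'
from h import *
sc=ctrl.get_image("scene")[:,:,::-1]
old=cv2.imread("pics/s6.png");d=np.abs(sc.astype(int)-old)[176:276,340:400].max(2)
# head column: dark rows
for n,i in(("old",old),("new",sc)):print(n,i[205:250,371].max(1).tolist())
cv2.imwrite("pics/s7.png",sc)
E
```

```text
r 0.0561 phi 177.5 yaw -91.8 z 0.1331 t 28.25 Ftan 2.3 Frad -0.9 grip 1.2
old [70, 77, 83, 86, 96, 150, 227, 240, 242, 242, 243, 243, 243, 242, 240, 227, 176, 81, 61, 73, 84, 67, 76, 73, 72, 67, 87, 91, 91, 91, 94, 94, 93, 95, 105, 119, 119, 110, 93, 91, 90, 89, 89, 88, 87]
new [67, 73, 81, 84, 94, 152, 227, 241, 242, 242, 243, 242, 242, 242, 240, 232, 232, 241, 242, 243, 242, 242, 232, 143, 90, 84, 82, 77, 67, 66, 65, 69, 73, 89, 94, 112, 145, 124, 92, 88, 89, 89, 87, 85, 85]
```

Run:
```python
from h import *
S=cam("scene")
for f in(.03,.01):print(proj(S,(.6301,-.0834,f+.078)))
a,b=[cv2.resize(cv2.imread(f"pics/s{k}.png")[190:290,310:410],(400,400),interpolation=2) for k in(6,7)]
cv2.imwrite("pics/c7.png",np.hstack([a,b]))
```

```text
(np.float64(370.0050239226465), np.float64(223.4083535525948))
(np.float64(369.6745787044831), np.float64(229.23287316993506))
```

View pics/c7.png

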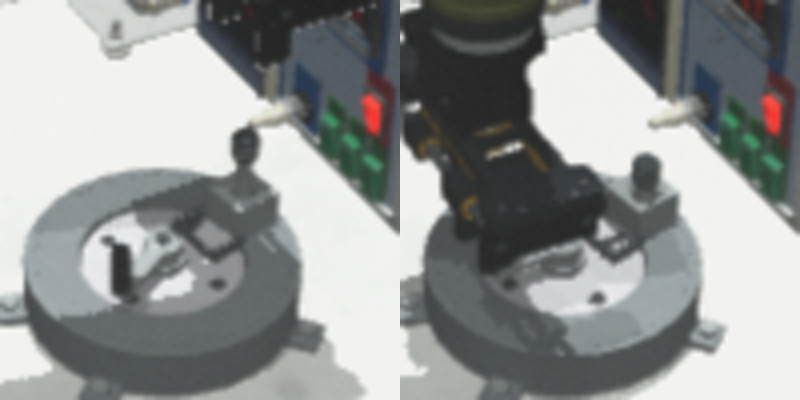

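The pin head has dropped about 6 px, from (246,130) to (646,155) at its top. That matches the expected 20 mm fall, so the pin is home. Letting go.

Call:
drive_tool([
  [[0,0.15,0],[0,0,0],-0.4],
  [[0,0.15,0],[0,0,0],-0.4],
  [[0,0.15,0],[0,0,0],-0.4],
  [[0,0.1,0],[0,0,0],-0.4],
  [[0,0,0],[0,0,0],-0.4],
  [[0,0,-2],[0,0,0],-0.4],
  [[0,0,-4],[0,0,0],-0.4],
  [[0,0,-4],[0,0,0],-0.4],
  [[0,0,-4],[0,0,0],-0.4],
  [[0,0,0],[0,0,0],-0.4],
  [[0,0,0],[0,0,0],-0.4],
])

```text
time: 29.68
position: [0.5043, -0.0997, 0.2725]
tool_rot: [-3.14, 0.047, 0.001]
ft_force: [1.0, -0.6, -1.2]
grip_width: 0.297
grip_force: 0.0
```

```bash
python3 st.py
python3 - <<'E'
from h import *
im=ctrl.get_image("wrist")[:,:,::-1];sc=ctrl.get_image("scene")[:,:,::-1];print(sc[220:232,371].max(1).tolist())
cv2.imwrite("pics/c8.png",np.hstack([cv2.resize(im[:300,180:480],(400,400)),cv2.resize(sc[190:290,310:410],(400,400),interpolation=2)]))
E
```

```text
r 0.0565 phi -177.1 yaw -91.7 z 0.2725 t 29.68 Ftan 0.6 Frad -1.0 grip 0.0
[232, 231, 240, 243, 242, 243, 242, 233, 145, 91, 84, 86]
```

View pics/c8.png

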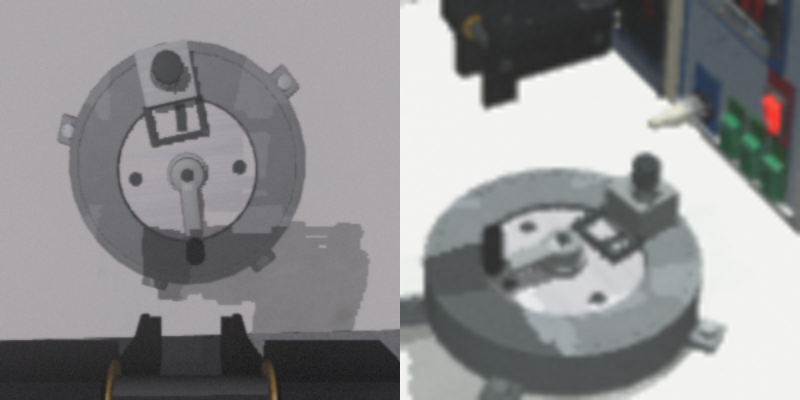

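The bar shows in the window at (181,118). The pin is home at (167,68), the post is free at (195,250), and the gripper is clear.

```bash
python3 -c "
from bench import ctrl
print(ctrl.close_job())"
```

```text
the job is handed in; nothing more can be done
None
```

The bar sector shows in the window and the pin has dropped the full 20 mm into its slot (judged from the camera; I did not push the crank to test the lock). Push at the post stayed near 4 N, the arm is clear of everything, and I handed the job in at about 30 s.

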